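# Shut the centrifuge and lock its lid

### The arm

A 6-joint arm with a two-finger parallel gripper is mounted at the origin on the work surface. World frame = base frame: x ahead of the robot, y to its left, z up, the work surface at z = 0. Lengths are in m, angles in degrees, forces in N, time in s.
With the tool pointing down it reaches from about 0.3 to 0.75 m from the base axis. Payload 8.5 kg.
Tool frame: the origin (TCP) lies at the very end of the fingers, on their centre line; the grasp point (between the pads) lies grasp_offset behind it (grasp_offset is the distance from the TCP to the grasp point, in m); x points along the fingers, z is the direction in which the jaws open and shut, and the axes are right-handed (so a half turn about x gives the same grasp; the last joint's range is limited). The gripper opens to 85 mm and grips with 20 to 120 N. Pads are 22 mm wide; open, the fingers measure 114 mm over their backs; the gripper's body (76 mm by 85 mm) begins 54 mm behind the grasp point. The pads swing forward as they close: fully open they stand 13 mm farther back than shut.
Start: joints at [52.981, 21.807, 74.336, -0, 83.858, -12.336], TCP at [0.23, 0.5, 0.231] pointing down, gripper open.
Joint ranges: [-178.18, 178.18], [-50.72, 133.34], [12.68, 142.11], [-81.47, 261.47], [9.98, 163.14], [-165.26, 165.26]. Speed limits (degrees/s): [136.94, 136.94, 180, 180, 180, 180].

### API

Orientations are given as a 3x3 rotation matrix whose columns are the frame's x, y, z axes.
In Python, from rig import observe, get_image, close_job, recognise, grasp_offset gives the robot as it stands.
- The arm moves only by the tool drive_tool, never from a script. Its argument "targets" is a list that holds one entry, the list of rows, each a list of 7 numbers: the shift along the tool's x, y, z in units of 50 mm (1.0 is 50 mm), then the turn, a rotation vector about the tool's x, y, z in rad, then the opening, from -1 (shut) to 1 (fully open), so that 0 is half open. A call has 1 to 5 rows; each row shifts and turns the commanded pose from where the row before left it, along the tool's axes as they then stand; what a row does not reach is not made up. A row lasts 1/10 s, in which the tool goes at most 50 mm and 8.59 degrees, less where a joint would pass 70% of its speed; a pose out of reach is approached as far as the arm can. A call is refused whole if a number of a shift passes 1 or a number of a turn 0.15, either way. A call with a gripper value outside its range is refused whole. The fingers move at their own pace and stop on an object; "force" is the grip in N (left out, the last holds). Time passes only in rows, so rows that do not move let the fingers close. It gives the time, the measured TCP pose, the force and the opening at its end, in the units of the state.
- observe(): the state, without advancing time (a new reading comes with each control period).
- get_image(name): name is "side" or "top" or "wrist"; returns a dict with "image" (400x640x3 uint8, red, green, blue), "fx", "fy", "cx", "cy" (pixels), "rvec" (rotation vector, rad) and "tvec" (3), from world to camera coordinates, as OpenCV has them. Camera axes: x right, y down, z forward; pixel columns grow to the right and rows downward; lengths in m; the calibration is good to about 2 mm. The wrist camera is an equidistant fisheye: a pixel r from the principal point sees the ray r / f radians off the axis. A picture is of the moment at which its call begins. There is no depth.
- close_job(): hands the job in, once; it reports no verdict.
Trained networks look in a picture, given as the dict that the camera call returned (one of the last four; its "shot" number tells which), for a name from the list of things; names that differ only in an ending like _2 or _b are one class to them, and where a whole thing is asked for, a point or a joint stands for the part that bears it (a point fixed in the world has none). Each returns a list of dicts, best first, with "p" (0 to 1); they miss things now and then, are a little off and sometimes report something else, mostly with a low value. They report only what shows in the picture. A call takes as long as a camera call.
- recognise(label, picture): "at" ([column, row] as shares, 0 to 1, of the picture: columns of its width, rows of its height, amid what is visible of it).
The state is a dict: "time_s": time; "q": joint angles; "qvel": joint speeds; "joint_efforts": joint torques, N m; "position": TCP position; "tool_rot": TCP orientation; "ft_force": force on the tool from outside, world axes, zero at the start; "wrist_torque": the same for the moment, N m; "grip_width": finger opening in m.
Only numpy, scipy, OpenCV 4.12 (cv2) and the standard library are available. Lean on these libraries where they do the work, as an engineer would, in place of code of your own. Each camera call takes 0.05 s, during which the arm holds its last target.

### The job

The bench centrifuge has been loaded and its sprung lid stands ajar. Set your fingertips in the slot of the red latch head, push the lid fully down and, while it is down, turn the latch a quarter turn clockwise to its stop, so that the lid stays shut when you let go. Do not pull the lid up, and leave everything around the centrifuge where it stands.

Things in the scene. Friction and masses are not known exactly. Their poses are not given: they have to be found in the camera images.
- centrifuge: Bench centrifuge, fixed: white housing 360 (x) x 280 (y) x 170 mm high with a blue band, origin at the centre of its underside, z up. Its front, with the dials, faces its own -x; its +y is the left of somebody standing before the dials and looking at it. The lid's hinge line runs along its y, 160 mm behind (+x) the origin and 172 mm above it; the lid opens by turning about +y.
- lid (a joint): Angle (rad) of the pale grey lid, a flat plate 324 x 270 mm whose upper face is 22 mm above the hinge line: 0 = fully shut, grows as the front edge rises. Friction holds it at its start (0.18 to 0.34), but when nearly shut a spring lifts it: let go unlatched it rises to about 0.12. About 3 N at the latch push it home. Once latched it can still lift by about 3 mm.
- cam (a joint): Angle of the quarter-turn latch (rad), growing clockwise seen from above, with hard stops: 0 = open, slot runs left-right; 1.571 = locked, slot runs front-back. It stays where it is left; turning takes about 0.1 N m. Its tongue, under the lid, passes below a strike plate in the housing only with the lid down to within about 3 mm; turned with the lid up it jams on that plate.
- head (a point): Centre of the red latch head's top, on its axis: 275 mm before the hinge line and 42 mm above it with the lid shut. A disc 80 mm across with a slot 33 mm wide, 14 mm deep right across it, its floor 6 mm above the lid. A fixed black collar, 84 mm bore, 110 mm outside, 1 mm lower, closes the slot's ends. Axes turn with the head: z out of the lid, y along the slot. Green dot on the collar: locked.
- slot_end (a point): Point on the slot's dark floor, 22 mm from the latch axis, at the end with the white pointer. Open: on the right (-y of the housing). Turned clockwise it travels to the front, towards the dials. A finger up to 31 mm corner to corner can stay unturned in the slot, a pair of thicker ones must turn along with it; the head follows only once they bear on the slot's side.
- slot_other_end (a point): The same at the opposite end of the slot, 22 mm from the axis: on the left (+y of the housing) when open, towards the rear when locked.
- tube_rack: Loose blue rack with capped tubes, 200 x 62 x 102 mm, beside the centrifuge; origin at the centre of its underside. Leave it.
- flask: Loose conical glass flask, 83 mm across, 130 mm tall; origin under its centre. Leave it.
- beaker: Loose glass beaker, 68 mm across, 90 mm tall; origin under its centre. Leave it.
- bottle_a: Loose amber bottle with white cap, 86 mm across, 175 mm tall; origin under its centre. Leave it.
- bottle_b: A second amber bottle like bottle_a. Leave it.
- wash_bottle: Loose white wash bottle with red cap and spout, 68 mm across, 180 mm tall; origin under its centre. Leave it.
- timer: Loose grey timer, 58 x 72 x 20 mm, lying flat; origin under its centre. Leave it.

How it is judged:
By the outcome, as a careful person would: the job done as asked, in the order asked, and still so for the second after the job is handed in, with the robot touching nothing.
It also fails if it takes over 40 s, if anything falls off the work surface, if the arm or the gripper's body presses on something with over 40 N, if the wrist force passes 120 N, or if a joint passes its speed limit or range.

## Working session

There is one attempt and no reset: what is moved stays moved. The work goes in short steps, Python scripts to look and compute and a tool call to move; the robot and the scene stay as the last step left them, time stands still between calls to the robot, and variables do not carry over. Pictures are saved under pics/ and viewed, and the job is handed in when it is done.

Besides the shell and the picture viewer there is one more tool, called after "Request:" by a JSON object that holds its "fn" and its "kwargs", one argument or row to a line. drive_tool: Moves the arm, as the interface text tells. Its arguments: {"type":"object","properties":{"targets":{"type":"array"},"force":{"type":"number"}},"required":["targets"]}

```bash
ls; mkdir -p pics
python3 - <<'E'
from rig import *
import rig,cv2
print(grasp_offset, observe())
for n in ["side","top","wrist"]:
    p=get_image(n); print(n,{k:v for k,v in p.items() if k!='image'})
    cv2.imwrite(f"pics/{n}0.png",p["image"][:,:,::-1])
    for l in ["centrifuge","lid","head","slot_end","slot_other_end","tube_rack","flask","beaker","bottle_a","wash_bottle","timer"]:
        r=recognise(l,p); print(l,[([round(d['at'][0]*640),round(d['at'][1]*400)],round(d['p'],2)) for d in r[:3]])
print(observe()['time_s'])
E
```

```text
pics
0.0187 {'time_s': 0.0, 'q': array([ 5.29831177e+01,  2.18417363e+01,  7.43848282e+01, -2.56204107e-04,
        8.38583395e+01, -1.23351314e+01]), 'qvel': array([-0.02809167, -0.00454095,  0.03227878,  0.02743083,  0.00784923,
        0.01947946]), 'joint_efforts': array([ 9.02535830e-04, -4.48460662e+01, -2.31276834e+01, -1.11663062e-04,
        4.73117878e-03,  4.05986604e-07]), 'position': array([0.22948457, 0.4995142 , 0.23070435]), 'tool_rot': array([[-8.88600493e-04, -9.08641288e-01,  4.17576605e-01],
       [-1.18587471e-03,  4.17577434e-01,  9.08640567e-01],
       [-9.99998902e-01,  3.12224920e-04, -1.44859424e-03]]), 'ft_force': array([ 0.27887355, -0.00819578,  0.52157888]), 'wrist_torque': array([ 0.0184438 ,  0.02982856, -0.00371986]), 'grip_width': 0.08525011907108232}
side {'fx': 392.5781363253331, 'fy': 392.5781363253331, 'cx': 325.72516200715353, 'cy': 200.94110879413734, 'rvec': array([ 1.657336  ,  1.76979323, -0.83959237]), 'tvec': array([ 0.07660883, -0.26529645,  1.63186624]), 'shot': 1}
centrifuge []
lid [([353, 183], 0.74), ([361, 140], 0.2)]
head [([424, 
[... 719 characters left out ...]
ot_other_end [([287, 218], 0.75), ([372, 199], 0.4)]
tube_rack [([369, 200], 0.7)]
flask [([212, 269], 0.69)]
beaker [([444, 217], 0.94)]
bottle_a [([172, 229], 0.87), ([178, 198], 0.68)]
wash_bottle [([423, 246], 0.62), ([284, 218], 0.3)]
timer [([247, 164], 0.54)]
wrist {'fx': 309.70691628693146, 'fy': 309.70691628693146, 'cx': 324.4638013503693, 'cy': 201.4230443506701, 'rvec': array([-2.43174124, -1.55966137, -0.22844975]), 'tvec': array([-0.55027388, -0.03788454,  0.37865901]), 'shot': 3}
centrifuge [([171, 381], 0.89)]
lid []
head []
slot_end []
slot_other_end []
tube_rack []
flask [([248, 303], 0.67)]
beaker []
bottle_a [([378, 329], 0.64)]
wash_bottle [([55, 390], 0.82)]
timer []
1.8
```

View pics/side0.png

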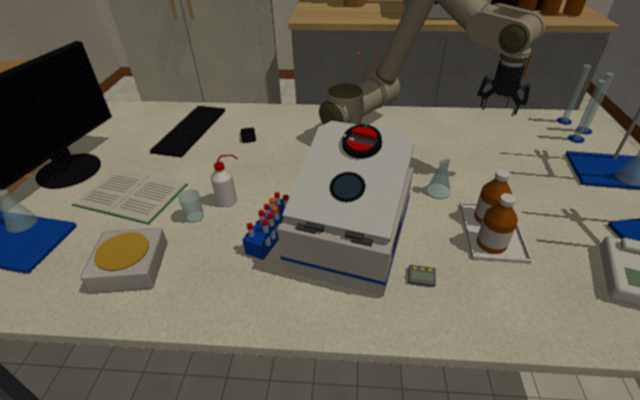

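View pics/top0.png

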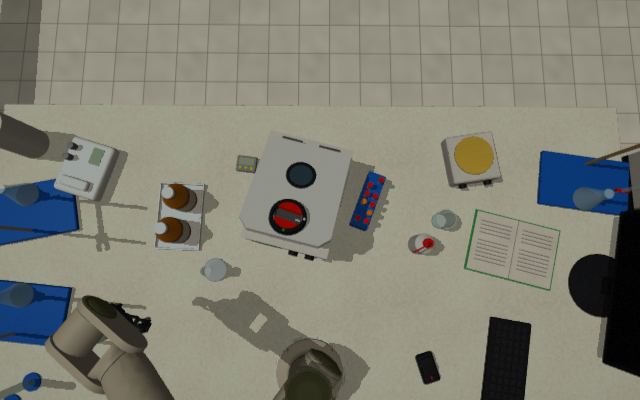

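View pics/wrist0.png

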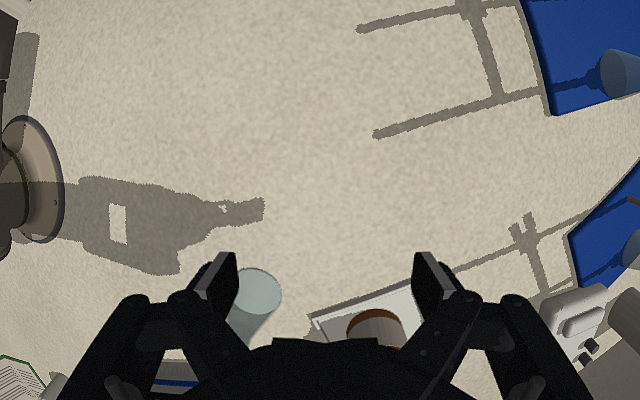

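```bash
cd pics
python3 - <<'E'
import cv2
a=cv2.imread('side0.png')[110:260,250:450]; cv2.imwrite('side0z.png',cv2.resize(a,None,fx=4,fy=4,interpolation=cv2.INTER_CUBIC))
a=cv2.imread('top0.png')[140:270,190:390]; cv2.imwrite('top0z.png',cv2.resize(a,None,fx=4,fy=4,interpolation=cv2.INTER_CUBIC))
E
```

```text
(no output)
```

View pics/side0z.png

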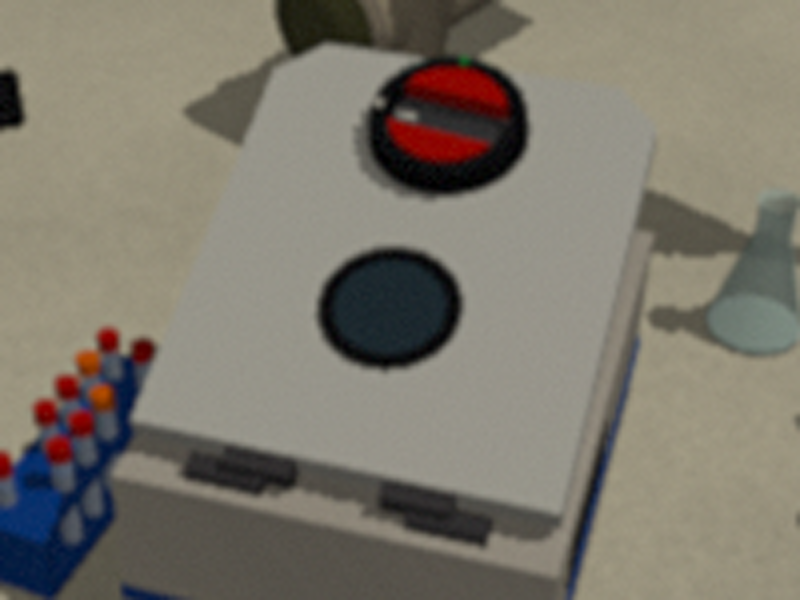

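View pics/top0z.png

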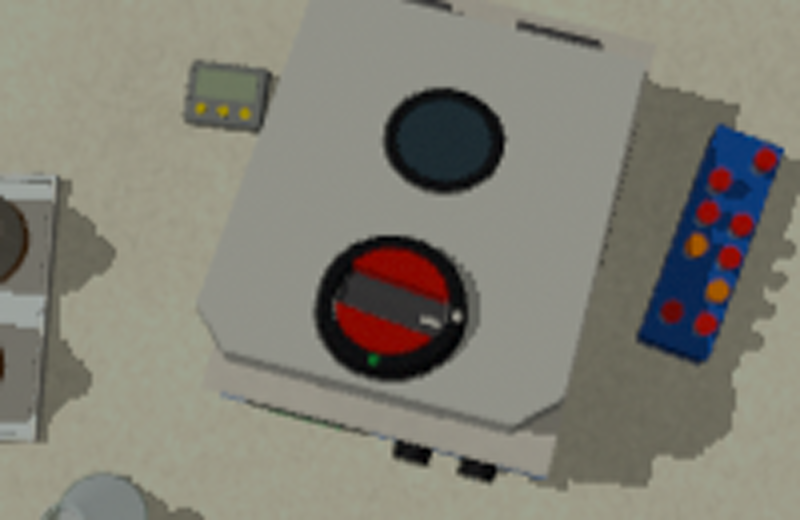

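```bash
cat > h.py <<'E'
import numpy as np,cv2
C={}
C['side']=(392.5781363,325.725162,200.9411088,[1.657336,1.76979323,-0.83959237],[0.07660883,-0.26529645,1.63186624])
C['top']=(388.6907127,319.6283887,201.2683939,[2.15587666,-2.14835147,0.15639455],[-0.03438841,0.58423893,1.32643781])
def proj(c,P):
    f,cx,cy,r,t=C[c]; P=np.atleast_2d(P)
    K=np.array([[f,0,cx],[0,f,cy],[0,0,1.]])
    return cv2.projectPoints(P.astype(float),np.array(r),np.array(t),K,None)[0][:,0]
def Rz(a): return np.array([[np.cos(a),-np.sin(a),0],[np.sin(a),np.cos(a),0],[0,0,1]])
def Ry(a): return np.array([[np.cos(a),0,np.sin(a)],[0,1,0],[-np.sin(a),0,np.cos(a)]])
def cen(p,P): return np.array([p[0],p[1],0])+np.atleast_2d(P)@Rz(p[2]).T
def lid(p,P): # P relative hinge in lid frame
    return cen(p,np.array([.16,0,.172])+np.atleast_2d(P)@Ry(p[3]).T)
E
cat > fit.py <<'E'
from h import *
from scipy.optimize import least_squares
def z(c,u): return np.array(u)/4+(np.array([190,140]) if c=='top' else np.array([250,110]))
for c in ['top','side']:
    im=cv2.imread(f'pics/{c}0.png'); 
    g=im.max(axis=2)
    # collar ellipse: dark or red region
    hsv=cv2.cvtColor(im,cv2.COLOR_BGR2HSV)
    m=((g<60)|((hsv[...,1]>150)&((hsv[...,0]<10)|(hsv[...,0]>170)))).astype(np.uint8)
    box=(290,216) if c=='top' else (362,141)
    mm=np.zeros_like(m); cv2.circle(mm,box,26,1,-1); m=m&mm
    cs,_=cv2.findContours(m,cv2.RETR_EXTERNAL,cv2.CHAIN_APPROX_NONE); k=max(cs,key=cv2.contourArea)
    print(c,cv2.fitEllipse(cv2.convexHull(k)), cv2.contourArea(k))
    C[c+'_e']=cv2.fitEllipse(cv2.convexHull(k))[0]
ring=np.array([[ -.275+.055*np.cos(a),.055*np.sin(a),.041] for a in np.linspace(0,6.2832,40)[:-1]])
obs=[]
def res(p,full=False):
    r=[]
    for c in ['top','side']:
        q=proj(c,lid(p,ring)); e=cv2.fitEllipse(q.astype(np.float32))[0]
        r.append(3*(np.array(e)-C[c+'_e']))
    F=[('top',(205,388),(-.18,.14,.17)),('top',(548,478),(-.18,-.14,.17)),('side',(565,575),(.18,.14,.17)),('side',(112,470),(.18,-.14,.17))]
    for c,u,P in F: r.append(proj(c,cen(p,P))[0]-z(c,u))
    L=[('top',(457,316),(-.275,-.0485,.041)),('top',(374,360),(-.275-.0485,0,.041)),('side',(380,102),(-.275,-.0485,.041)),('side',(464,62),(-.275-.0485,0,.041))]
    for c,u,P in L: r.append(proj(c,lid(p,P))[0]-z(c,u))
    return np.array(r) if full else np.ravel(r)
s=least_squares(res,[.5,.05,-.25,.25],loss='soft_l1')
p=s.x; print(p,np.degrees(p[2])); print(res(p,True).round(1))
J=s.jac; print(np.sqrt(np.diag(np.linalg.inv(J.T@J))))
print('head',lid(p,[-.275,0,.042])); q=p.copy(); q[3]=0
print('head shut',lid(q,[-.275,0,.042])); print('hinge',cen(p,[.16,0,.172]))
np.save('p.npy',p)
E
python3 fit.py
```

```text
top ((287.555908203125, 216.60023498535156), (35.866695404052734, 38.03384017944336), 90.14879608154297) 1034.0
side ((361.2248840332031, 140.86599731445312), (34.97271728515625, 39.7725715637207), 82.63114166259766) 1021.5
[ 0.59250949  0.03855989 -0.23455037  0.2687059 ] -13.438746022743901
[[ 0.2  5.9]
 [ 1.7  4. ]
 [-0.8  0.7]
 [ 0.2 -0.6]
 [-0.5  0.3]
 [ 0.2  2. ]
 [-0.1  3.2]
 [-0.3  3.9]
 [-0.6  3.6]
 [-0.2  3.7]]
[0.00165671 0.00116721 0.00706058 0.05644864]
head [[0.50110143 0.06040169 0.28550094]]
head shut [[0.48065832 0.06528654 0.214     ]]
hinge [[0.74812852 0.00137498 0.172     ]]
```

```bash
cat >> fit.py <<'E'
print('---')
def tri(a,b):
    f=lambda X: np.r_[proj('top',X)[0]-a,proj('side',X)[0]-b]
    s=least_squares(f,[.5,.06,.28]); return s.x,s.fun
print(tri(C['top_e'],C['side_e']))
print('dot',tri(z('top',(457,316)),z('side',(380,102))))
print('green',tri(z('top',(374,360)),z('side',(464,62))))
for k in ([.5,.05,-.25,.2],[.6,.04,-.23,.34]):
    s=least_squares(res,k,x_scale=[.01,.01,.02,.05]); print(s.x,s.cost); 
print(res(s.x,True).round(1)); print('head',lid(s.x,[-.275,0,.042]))
for c in C:
    if c in('top','side'):
        R=cv2.Rodrigues(np.array(C[c][3]))[0]; print(c,-R.T@np.array(C[c][4]))
E
python3 fit.py|sed '1,/---/d'
```

```text
(array([0.50496669, 0.05972482, 0.2898493 ]), array([ 0.26667519, -0.00140495,  0.25098993, -0.00843124]))
dot (array([0.49722256, 0.01376286, 0.30043619]), array([-0.46583754,  0.01593648, -0.44464009,  0.00674205]))
green (array([0.46511415, 0.07008635, 0.31438645]), array([-0.27867564, -0.00084816, -0.27298381,  0.0106184 ]))
[ 0.59222006  0.03893453 -0.24001356  0.32960875] 31.760790307286445
[ 0.59375909  0.03893884 -0.23971024  0.32737127] 29.24355740123042
[[-0.1 -4.1]
 [ 1.5 -5.5]
 [-1.2 -0. ]
 [-0.3 -0.8]
 [-0.8  0.8]
 [ 0.1  2.1]
 [-0.  -0.1]
 [-0.5  0.2]
 [-0.9  0.4]
 [-0.1 -0.3]]
head [[0.50935386 0.05956829 0.30019705]]
side [1.42252663 0.03653206 0.84517568]
top [ 0.39481854 -0.02444685  1.39480308]
```

```bash
sed -i 's/r.append(3\*(np.array(e)/r.append(0.0*(np.array(e)/' fit.py; python3 fit.py | sed -n '3,/---/p'
cat > plan.py <<'E'
from h import *
import sys
from rig import observe
from scipy.spatial.transform import Rotation as R
def plan(target,az,n,o=None,tilt=0.0):
    o=o or observe(); T=np.array(o['tool_rot']); P=np.array(o['position'])
    a=np.radians(az); zz=np.array([np.cos(a),np.sin(a),0]); x=np.array([0,0,-1.]); Tt=np.column_stack([x,np.cross(zz,x),zz])
    w=R.from_matrix(T.T@Tt).as_rotvec()
    d=T.T@(np.array(target)-P)
    print('shift(tool,units of 50mm, first axes)',(d/.05).round(3),'rotvec',w.round(3),'per row',(w/n).round(3))
    # rows with constant rot step, world shift equal
    Tc=T.copy(); step=R.from_rotvec(w/n)
    for i in range(n):
        print((Tc.T@(np.array(target)-P)/n/.05).round(3),(w/n).round(3)); Tc=Tc@step.as_matrix()
E
python3 - <<'E'
import sys; sys.path.insert(0,'.')
from plan import *
plan([.23,.5,.40],65.3,1)
E
```

```text
[ 0.5925217   0.03899077 -0.23896557  0.32961953] -13.69171858085826
[[-0.  -0. ]
 [ 0.  -0. ]
 [-1.2  0.4]
 [-0.2 -0.5]
 [-0.7  0.4]
 [ 0.2  1.8]
 [ 0.   0.3]
 [-0.4  0.6]
 [-0.9  0.1]
 [-0.1 -0.6]]
[0.00143198 0.00116588 0.00724956 0.00976586]
head [[0.50838176 0.05948899 0.3007518 ]]
head shut [[0.48078961 0.066211   0.214     ]]
hinge [[0.74797503 0.00111913 0.172     ]]
---
shift(tool,units of 50mm, first axes) [-3.373 -0.004  0.008] rotvec [0. 0. 0.] per row [0. 0. 0.]
[-3.373 -0.004  0.008] [0. 0. 0.]
```

Request:
{"fn": "drive_tool", "kwargs": {
  "targets": [
    [[-0.85,0,0,-0.05,0,0,-0.3],[-0.85,0,0,-0.05,0,0,-0.3],[-0.85,0,0,-0.05,0,0,-0.3],[-0.85,0,0,-0.04,0,0,-0.3]]
  ],
  "force": 20
}}

```text
time_s: 2.2
position: [0.2294, 0.4994, 0.4032]
tool_rot: [[0.0, -0.972, 0.237], [0.0, 0.237, 0.972], [-1.0, -0.0, 0.0]]
ft_force: [0.6, 1.0, -0.6]
grip_width: 0.0305
```

```bash
python3 -c "
from plan import *
o=observe();print(o['position'],o['time_s'],o['grip_width'],o['q'].round(1))
plan([.508,.0595,.40],76.3,11)"
```

```text
[0.22940887 0.4993854  0.40324297] 2.2 0.03051000243606938 [ 53.   18.7  51.6   0.  109.8 -23.3]
shift(tool,units of 50mm, first axes) [ 0.064 -7.495 -7.23 ] rotvec [0. 0. 0.] per row [0. 0. 0.]
[ 0.006 -0.681 -0.657] [0. 0. 0.]
[ 0.006 -0.681 -0.657] [0. 0. 0.]
[ 0.006 -0.681 -0.657] [0. 0. 0.]
[ 0.006 -0.681 -0.657] [0. 0. 0.]
[ 0.006 -0.681 -0.657] [0. 0. 0.]
[ 0.006 -0.681 -0.657] [0. 0. 0.]
[ 0.006 -0.681 -0.657] [0. 0. 0.]
[ 0.006 -0.681 -0.657] [0. 0. 0.]
[ 0.006 -0.681 -0.657] [0. 0. 0.]
[ 0.006 -0.682 -0.657] [0. 0. 0.]
[ 0.006 -0.682 -0.657] [0. 0. 0.]
```

Request:
{"fn": "drive_tool", "kwargs": {
  "targets": [
    [[0,-0.68,-0.66,0,0,0,-0.3],[0,-0.68,-0.66,0,0,0,-0.3],[0,-0.68,-0.66,0,0,0,-0.3],[0,-0.68,-0.66,0,0,0,-0.3],[0,-0.68,-0.66,0,0,0,-0.3]]
  ]
}}

```text
time_s: 2.7
position: [0.3559, 0.2972, 0.4015]
tool_rot: [[0.0, -0.971, 0.238], [0.0, 0.238, 0.971], [-1.0, -0.0, 0.0]]
ft_force: [0.9, 0.5, 0.2]
grip_width: 0.0299
```

Request:
{"fn": "drive_tool", "kwargs": {
  "targets": [
    [[0,-0.68,-0.66,0,0,0,-0.3],[0,-0.68,-0.66,0,0,0,-0.3],[0,-0.68,-0.66,0,0,0,-0.3],[0,-0.68,-0.66,0,0,0,-0.3],[0,-0.68,-0.66,0,0,0,-0.3]]
  ]
}}

```text
time_s: 3.2
position: [0.4818, 0.0963, 0.4015]
tool_rot: [[0.0, -0.971, 0.239], [0.0, 0.239, 0.971], [-1.0, -0.0, 0.0]]
ft_force: [0.1, 0.7, 0.9]
grip_width: 0.0297
```

```bash
python3 -c "
from plan import *
from rig import *
o=observe();print(o['position'],o['time_s'],o['grip_width'],o['q'].round(1))
plan([.508,.0595,.34],76.3,1)
for n in ['wrist','top','side']:
  p=get_image(n); cv2.imwrite('pics/'+n+'1.png',p['image'][:,:,::-1])
  if n=='wrist':
    print({k:v for k,v in p.items() if k!='image'})
    np.savez('w1.npz',**p)
    for l in ['head','slot_end','slot_other_end']: print(l,[(d['at'][0]*640,d['at'][1]*400,d['p']) for d in recognise(l,p)])
"
```

```text
[0.48178192 0.09628966 0.40151889] 3.2 0.02969202153757921 [ -2.5  12.   61.1   0.  106.9 -78.7]
shift(tool,units of 50mm, first axes) [ 1.231 -0.684 -0.59 ] rotvec [-0.002  0.     0.   ] per row [-0.002  0.     0.   ]
[ 1.231 -0.684 -0.59 ] [-0.002  0.     0.   ]
{'fx': 309.70691628693146, 'fy': 309.70691628693146, 'cx': 324.4638013503693, 'cy': 201.4230443506701, 'rvec': array([-2.28313116, -1.79103103, -0.26282289]), 'tvec': array([-0.20854446, -0.51282732,  0.41442045]), 'shot': 4}
head [(297.088, 228.28, 0.85), (85.37599999999999, 241.2, 0.41)]
slot_end [(297.024, 231.48, 0.76), (528.704, 181.68, 0.75)]
slot_other_end [(296.384, 235.0, 0.95), (89.60000000000001, 204.0, 0.36)]
```

View pics/wrist1.png

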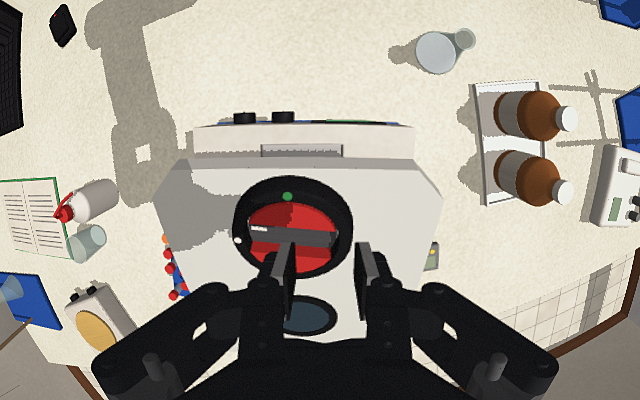

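View pics/side1.png

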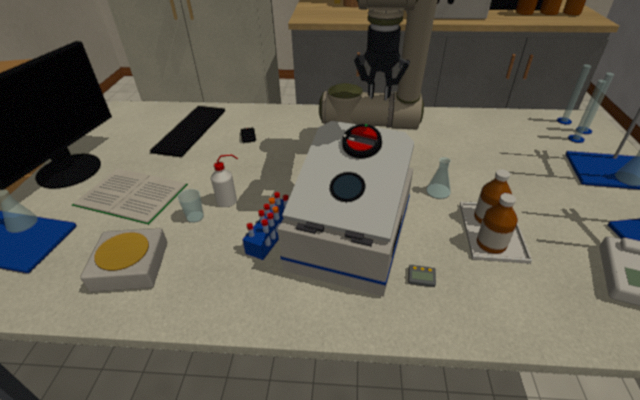

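```bash
cat > fit2.py <<'E'
exec(open('fit.py').read().split("s=least_squares(res,[.5")[0])
w=dict(np.load('w1.npz'))
def projw(P,w=w):
    K=np.array([[w['fx'],0,w['cx']],[0,w['fy'],w['cy']],[0,0,1.]],float)
    return cv2.fisheye.projectPoints(np.atleast_2d(P).reshape(-1,1,3).astype(float),w['rvec'].reshape(3,1),w['tvec'].reshape(3,1),K,np.zeros(4))[0][:,0]
W=[((237,240),(-.275,-.0485,.041)),((287,196),(-.3235,0,.041))]
def res2(p): return np.r_[res(p),0.5*np.ravel([projw(lid(p,P))[0]-np.array(u) for u,P in W])]
p=np.array([0.5925,.03899,-.239,.3296])
for u,P in W: print(u,projw(lid(p,P))[0])
s=least_squares(res2,p,x_scale=[.01,.01,.02,.05],loss='soft_l1'); p=s.x; print(p)
for u,P in W: print(u,projw(lid(p,P))[0])
print('collar',projw(lid(p,[(-.275,.055,.041),(-.275,-.055,.041),(-.33,0,.041),(-.22,0,.041)])))
print('hous front top',projw(cen(p,[(-.18,.14,.17),(-.18,-.14,.17)])))
print('head',lid(p,[-.275,0,.042])); q=p.copy(); q[3]=0
print('head shut',lid(q,[-.275,0,.042])); np.save('p.npy',p)
E
python3 fit2.py
```

```text
top ((287.555908203125, 216.60023498535156), (35.866695404052734, 38.03384017944336), 90.14879608154297) 1034.0
side ((361.2248840332031, 140.86599731445312), (34.97271728515625, 39.7725715637207), 82.63114166259766) 1021.5
(237, 240) [236.00692317 237.99451839]
(287, 196) [285.86869038 191.966819  ]
[ 0.59320154  0.03932026 -0.23994238  0.3354509 ]
(237, 240) [236.34775865 240.01749239]
(287, 196) [286.46100756 194.37304773]
collar [[354.73744917 240.89180565]
 [229.39495146 239.8448244 ]
 [285.86099906 187.25335434]
 [294.88039049 281.49967677]]
hous front top [[414.55579214 125.32844204]
 [191.68327002 128.01785187]]
head [[0.50981503 0.05972124 0.30218762]]
head shut [[0.4814961  0.06664963 0.214     ]]
```

```bash
cat > plan2.py <<'E'
from h import *
from rig import observe
from scipy.spatial.transform import Rotation as R
def plan2(P1,T1,n,o=None):
    o=o or observe(); T=np.array(o['tool_rot']); P=np.array(o['position'])
    w=R.from_matrix(T.T@T1).as_rotvec(); Tc=T.copy(); S=R.from_rotvec(w/n).as_matrix()
    for i in range(n):
        print((Tc.T@(P1-P)/n/.05).round(3),(w/n).round(3)); Tc=Tc@S
def tool(p,x,y,z,lidang=None):
    q=np.array(p).copy()
    if lidang is not None:q[3]=lidang
    B=Rz(q[2])@Ry(q[3]); return lid(q,[x,y,z])[0], np.column_stack([-B[:,2],-B[:,0],B[:,1]])
def rel(p,o=None,ang=None):
    o=o or observe(); q=np.array(p).copy()
    if ang is not None:q[3]=ang
    B=Rz(q[2])@Ry(q[3]); h=cen(q,[.16,0,.172])[0]
    print('TCP in lid frame mm',((B.T@(o['position']-h))*1e3).round(1),'rot tool x in lid',(B.T@o['tool_rot'][:,0]).round(3),'z',(B.T@o['tool_rot'][:,2]).round(3))
E
python3 -c "
from plan2 import *
p=np.load('p.npy'); print(p)
P,T=tool(p,-.275,0,.072); print(P)
plan2(P,T,4)"
```

```text
[ 0.59320154  0.03932026 -0.23994238  0.3354509 ]
[0.51940796 0.05737428 0.33051548]
[ 0.355 -0.237 -0.156] [0.    0.    0.084]
[ 0.334 -0.266 -0.156] [0.    0.    0.084]
[ 0.311 -0.293 -0.156] [0.    0.    0.084]
[ 0.285 -0.318 -0.156] [0.    0.    0.084]
```

Request:
{"fn": "drive_tool", "kwargs": {
  "targets": [
    [[0.35,-0.24,-0.16,0,0,0.084,-0.3],[0.33,-0.27,-0.16,0,0,0.084,-0.3],[0.31,-0.29,-0.16,0,0,0.084,-0.3],[0.29,-0.32,-0.16,0,0,0.084,-0.3],[0,0,0,0,0,0,-0.3]]
  ]
}}

```text
time_s: 4.0
position: [0.5205, 0.0557, 0.3268]
tool_rot: [[-0.328, -0.914, 0.238], [0.08, 0.225, 0.971], [-0.941, 0.338, -0.001]]
ft_force: [-0.9, 0.3, -1.2]
grip_width: 0.0297
```

```bash
python3 -c "
from plan2 import *
from rig import *
p=np.load('p.npy'); o=observe(); rel(p,o); print(o['time_s'],o['ft_force'],o['wrist_torque'])
for n in ['wrist','side','top']:
  q=get_image(n); cv2.imwrite('pics/'+n+'2.png',q['image'][:,:,::-1])
  if n=='wrist': np.savez('w2.npz',**q)
  else:
    a=q['image'][60:210,290:490] if n=='side' else q['image'][140:290,190:390]
    cv2.imwrite('pics/'+n+'2z.png',cv2.resize(a[:,:,::-1],None,fx=4,fy=4,interpolation=cv2.INTER_CUBIC))
"
```

```text
TCP in lid frame mm [-272.4   -1.4   69. ] rot tool x in lid [-0.009 -0.001 -1.   ] z [ 0.001  1.    -0.001]
4.0 [-0.85716568  0.33509153 -1.18431813] [-0.03780976 -0.14667496 -0.04232428]
```

View pics/wrist2.png

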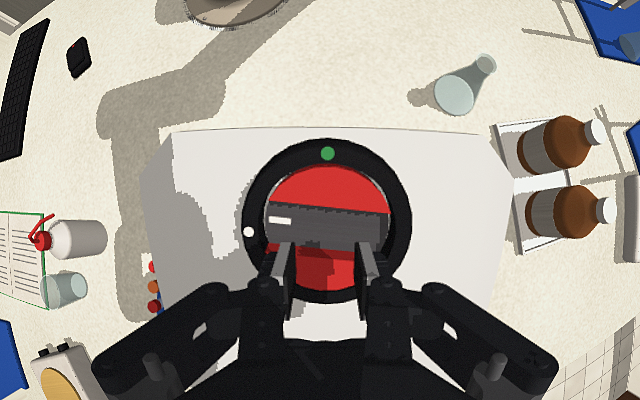

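View pics/side2z.png

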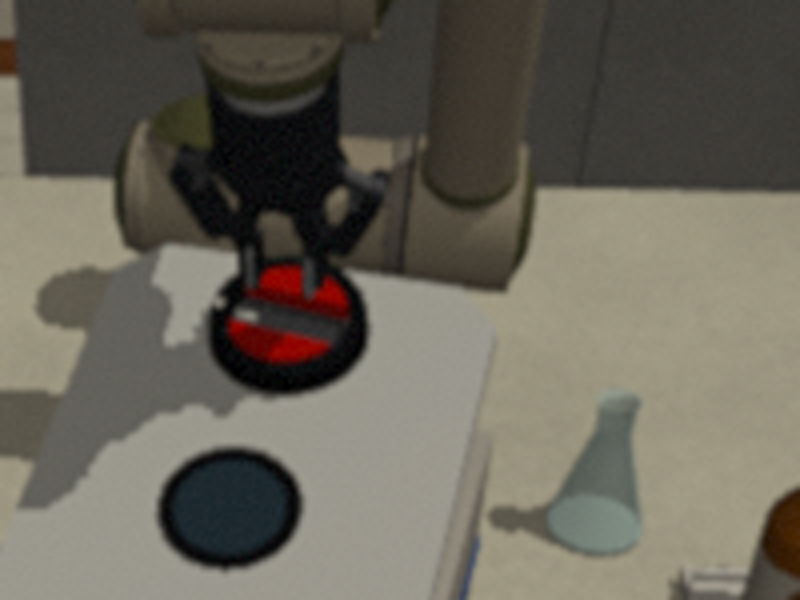

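```bash
python3 -c "
import re
s=open('fit2.py').read().split('W=[')[0]
exec(s)
p=np.load('p.npy'); w2=dict(np.load('w2.npz'))
W2=[((249,232),(-.275,-.0485,.041)),((328,153),(-.3235,0,.041))]
for u,P in W2: print(u,projw(lid(p,P),w2)[0])
def slot(a):
    out=[]
    for y in(-.036,.036):
        for x in (-.0165,.0165):
            c,s=np.cos(-a),np.sin(-a)
            out.append((-.275+c*x-s*y,s*x+c*y,.042))
    return projw(lid(p,out),w2).round(0).tolist()
for a in (0,.1,.2): print(a,slot(a))
im=cv2.imread('pics/wrist2.png')[130:310,220:430]; cv2.imwrite('pics/wrist2z.png',cv2.resize(im,None,fx=3.5,fy=3.3,interpolation=cv2.INTER_CUBIC))
"
```

```text
top ((287.555908203125, 216.60023498535156), (35.866695404052734, 38.03384017944336), 90.14879608154297) 1034.0
side ((361.2248840332031, 140.86599731445312), (34.97271728515625, 39.7725715637207), 82.63114166259766) 1021.5
(249, 232) [246.86777488 231.49730591]
(328, 153) [326.85353916 150.35373912]
0 [[265.0, 206.0], [268.0, 257.0], [388.0, 206.0], [385.0, 257.0]]
0.1 [[268.0, 200.0], [266.0, 252.0], [391.0, 212.0], [381.0, 262.0]]
0.2 [[271.0, 195.0], [263.0, 246.0], [392.0, 218.0], [378.0, 267.0]]
```

View pics/wrist2z.png

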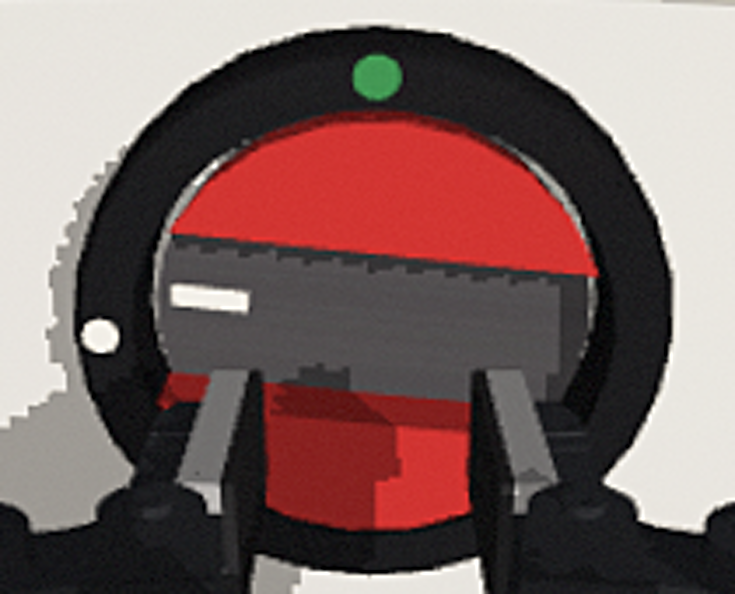

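Request:
{"fn": "drive_tool", "kwargs": {
  "targets": [
    [[0.15,0.03,0.05,0.1,0,0,-0.3],[0.15,0,0,0,0,0,-0.3],[0.15,0,0,0,0,0,-0.3],[0,0,0,0,0,0,-0.3]]
  ]
}}

```text
time_s: 4.55
position: [0.511, 0.0607, 0.3096]
tool_rot: [[-0.321, -0.889, 0.327], [0.078, 0.319, 0.945], [-0.944, 0.328, -0.032]]
ft_force: [-0.2, 0.1, 0.4]
grip_width: 0.03
```

```bash
cat > look.py <<'E'
import sys
from plan2 import *
from rig import *
def look(tag,names=('wrist','side'),ang=None):
    p=np.load('p.npy'); o=observe(); rel(p,o,ang); print(o['time_s'],o['ft_force'].round(2),o['wrist_torque'].round(2),o['grip_width'],'az',np.degrees(np.arctan2(o['tool_rot'][1,2],o['tool_rot'][0,2])).round(1))
    for n in names:
        q=get_image(n); im=q['image'][:,:,::-1]
        a=im[130:330,200:460] if n=='wrist' else im[60:210,290:490] if n=='side' else im[140:290,190:390]
        cv2.imwrite(f'pics/{n}{tag}.png',cv2.resize(a,None,fx=3,fy=3,interpolation=cv2.INTER_CUBIC))
E
python3 -c "
from look import *; look('3')"
```

```text
TCP in lid frame mm [-276.5    1.3   49.3] rot tool x in lid [-0.001 -0.    -1.   ] z [ 0.098  0.995 -0.   ]
4.55 [-0.23  0.08  0.36] [-0.08 -0.19  0.03] 0.030044017888820034 az 70.9
```

View pics/wrist3.png

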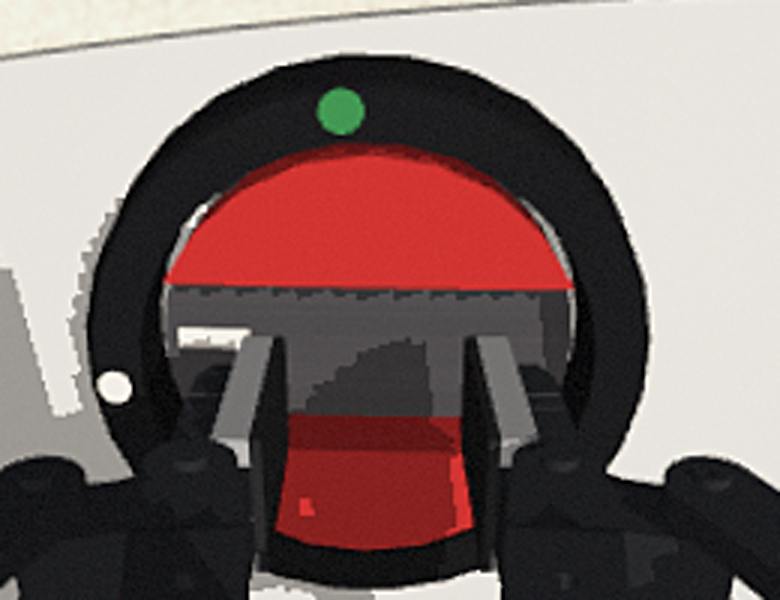

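View pics/side3.png

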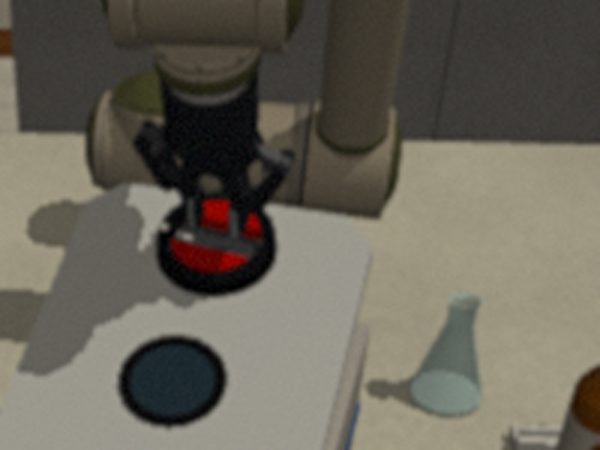

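```bash
python3 -c "
from plan2 import *
from rig import *
from scipy.optimize import least_squares
q=get_image('wrist'); o=observe(); np.savez('w3.npz',**q)
K=np.array([[q['fx'],0,q['cx']],[0,q['fy'],q['cy']],[0,0,1.]],float)
def pw(P): return cv2.fisheye.projectPoints(np.atleast_2d(P).reshape(-1,1,3).astype(float),q['rvec'].reshape(3,1),q['tvec'].reshape(3,1),K,np.zeros(4))[0][:,0]
T=o['tool_rot'];P=o['position']; print(P)
tp=lambda v: P+T@np.array(v)
for x in (0,-.005,-.008): print('tip front pts, zoomed',[((pw(tp([x,y,z]))[0]-[200,130])*3).round() for z in (.0,.015) for y in (.011,)])
p=np.load('p.npy'); obs=[((238,259),(-.275,-.0485,.041)),((313.3,167),(-.3235,0,.041))]
B=Rz(p[2])@Ry(p[3])
def f(d): return np.ravel([pw(lid(p,c)+B@d)[0]-np.array(u) for u,c in obs])
print(f(np.zeros(3))); s=least_squares(f,np.zeros(3)); print('lid-frame shift of head mm',s.x*1e3,s.fun)
rel(p,o)
"
```

```text
[0.51184681 0.06029749 0.31017421]Traceback (most recent call last):
  File "<string>", line 10, in <module>
    for x in (0,-.005,-.008): print('tip front pts, zoomed',[((pw(tp([x,y,z]))[0]-[200,130])*3).round() for z in (.0,.015) for y in (.011,)])
                                                               ~~^^^^^^^^^^^^^
  File "<string>", line 7, in pw
    def pw(P): return cv2.fisheye.projectPoints(np.atleast_2d(P).reshape(-1,1,3).astype(float),q['rvec'].reshape(3,1),q['tvec'].reshape(3,1),K,np.zeros(4))[0][:,0]
                      ~~~~~~~~~~~~~~~~~~~~~~~~~^^^^^^^^^^^^^^^^^^^^^^^^^^^^^^^^^^^^^^^^^^^^^^^^^^^^^^^^^^^^^^^^^^^^^^^^^^^^^^^^^^^^^^^^^^^^^^^^^^^^^^^^^^^^
cv2.error: OpenCV(4.12.0) /io/opencv/modules/calib3d/src/fisheye.cpp:83: error: (-215:Assertion failed) _tvec.getMat().isContinuous() && _rvec.getMat().isContinuous() in function 'projectPoints'
```

```bash
python3 -c "
from plan2 import *
from rig import *
from scipy.optimize import least_squares
q=dict(np.load('w3.npz')); o=observe()
K=np.array([[q['fx'],0,q['cx']],[0,q['fy'],q['cy']],[0,0,1.]],float)
rv=np.array(q['rvec'].tolist()).reshape(3,1).copy(); tv=np.array(q['tvec'].tolist()).reshape(3,1).copy()
def pw(P): return cv2.fisheye.projectPoints(np.ascontiguousarray(np.atleast_2d(P).reshape(-1,1,3).astype(float)),rv,tv,K,np.zeros(4))[0][:,0]
T=o['tool_rot'];P=o['position']; print(P)
tp=lambda v: P+T@np.array(v)
for x in (0,-.005,-.008): print('tip front pts, zoomed',[((pw(tp([x,y,z]))[0]-[200,130])*3).round() for z in (.0,.015) for y in (.011,)])
p=np.load('p.npy'); obs=[((238,259),(-.275,-.0485,.041)),((313.3,167),(-.3235,0,.041))]
B=Rz(p[2])@Ry(p[3])
def f(d): return np.ravel([pw(lid(p,c)+B@d)[0]-np.array(u) for u,c in obs])
print(f(np.zeros(3))); s=least_squares(f,np.zeros(3)); print('lid-frame shift of head mm',s.x*1e3,s.fun)
rel(p,o)
"
```

```text
[0.51184681 0.06029749 0.31017421]
tip front pts, zoomed [array([373., 323.]), array([462., 323.])]
tip front pts, zoomed [array([373., 335.]), array([465., 335.])]
tip front pts, zoomed [array([373., 343.]), array([467., 343.])]
[-1.14242555 -1.42411301 -0.67730739 -4.301402  ]
lid-frame shift of head mm [ 2.45148643 -0.22607218 -2.57324114] [ 0.48423997  0.37828637 -0.41790291 -0.34423015]
TCP in lid frame mm [-275.9    1.    50.1] rot tool x in lid [ 0.  0. -1.] z [0.1   0.995 0.   ]
```

Request:
{"fn": "drive_tool", "kwargs": {
  "targets": [
    [[0,-0.06,-0.02,0,0,0,-0.3],[0.1,0,0,0,0,0,-0.3],[0.1,0,0,0,0,0,-0.3],[0.08,0,0,0,0,0,-0.3],[0,0,0,0,0,0,-0.3]]
  ]
}}

```text
time_s: 5.2
position: [0.5093, 0.0595, 0.295]
tool_rot: [[-0.321, -0.888, 0.329], [0.079, 0.321, 0.944], [-0.944, 0.329, -0.033]]
ft_force: [-0.0, 0.3, -0.0]
grip_width: 0.0299
```

```bash
python3 -c "
from look import *; look('4')"
```

```text
TCP in lid frame mm [-273.1   -0.3   35.1] rot tool x in lid [-0.002  0.    -1.   ] z [ 0.101  0.995 -0.   ]
5.2 [-0.03  0.32 -0.04] [-0.05 -0.18 -0.  ] 0.029944965457790598 az 70.8
```

View pics/wrist4.png

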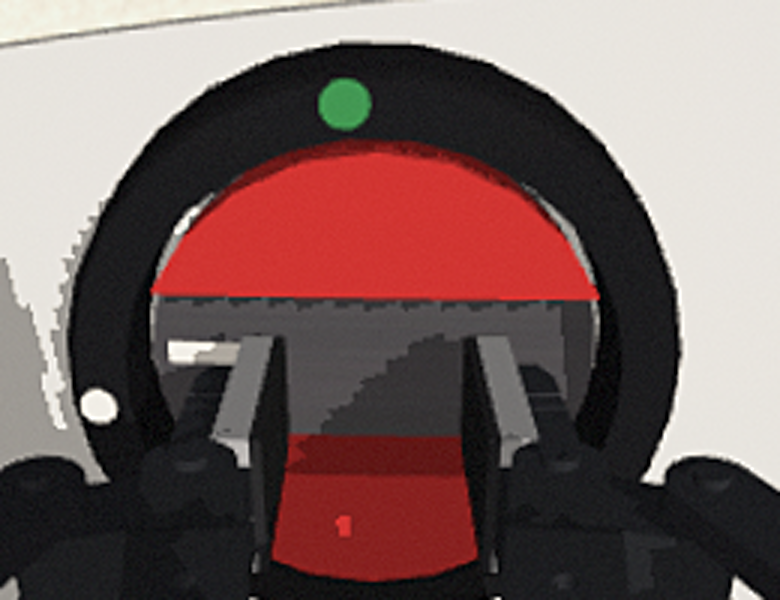

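View pics/side4.png

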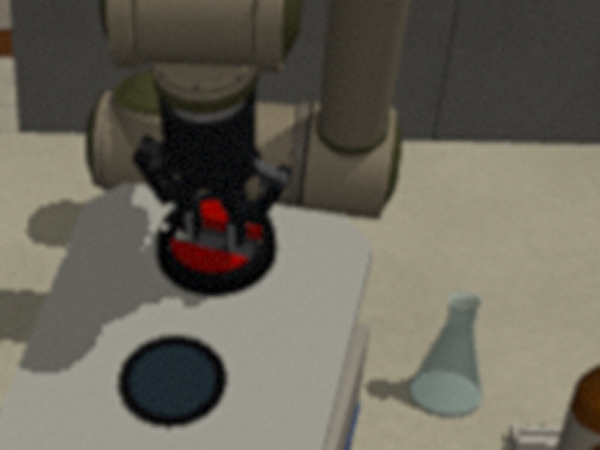

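Request:
{"fn": "drive_tool", "kwargs": {
  "targets": [
    [[0.1,0,0,0,0,0,-0.3],[0.27,0.01,0,0,-0.005,-0.05,-0.3],[0.27,0.01,0,0,-0.005,-0.05,-0.3],[0.27,0.01,0,0,-0.005,-0.05,-0.3],[0,0,0,0,0,0,-0.3]]
  ]
}}

```text
time_s: 5.8
position: [0.4942, 0.0635, 0.2519]
tool_rot: [[-0.18, -0.926, 0.332], [0.044, 0.33, 0.943], [-0.983, 0.185, -0.019]]
ft_force: [0.6, -0.5, 0.9]
grip_width: 0.03
```

```bash
python3 -c "
from look import *; look('5',ang=.183)"
```

```text
TCP in lid frame mm [-272.1   -0.    30.9] rot tool x in lid [-0.004 -0.    -1.   ] z [ 0.1    0.995 -0.001]
5.8 [ 0.55 -0.48  0.88] [ 0.01 -0.05 -0.02] 0.030022927442430323 az 70.6
```

View pics/wrist5.png

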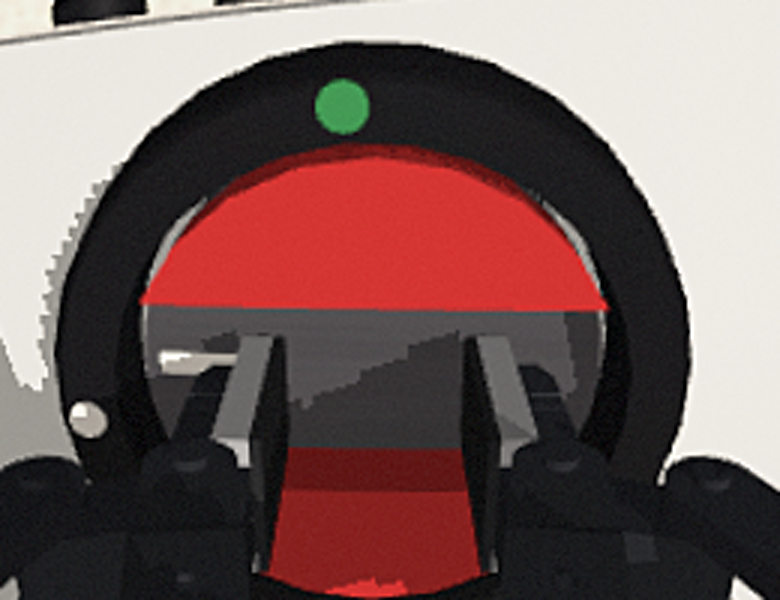

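View pics/side5.png

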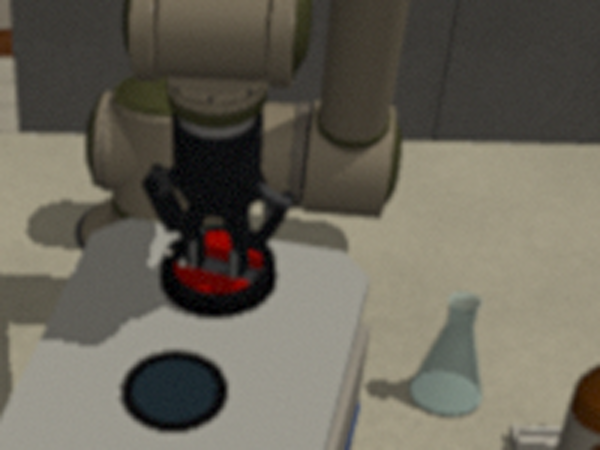

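Request:
{"fn": "drive_tool", "kwargs": {
  "targets": [
    [[0.27,0.01,0,0,-0.005,-0.05,-0.3],[0.27,0.01,0,0,-0.005,-0.05,-0.3],[0.2,0.01,0,0,-0.005,-0.05,-0.3],[0.1,0,0,0,-0.004,-0.037,-0.3],[0,0,0,0,0,0,-0.3]]
  ]
}}

```text
time_s: 6.4
position: [0.4886, 0.065, 0.2111]
tool_rot: [[0.001, -0.943, 0.334], [-0.0, 0.334, 0.943], [-1.0, -0.001, 0.0]]
ft_force: [-4.9, 0.7, 1.6]
grip_width: 0.0301
```

```bash
python3 -c "
from look import *; look('6',ang=0)"
```

```text
TCP in lid frame mm [-2.677e+02  1.000e-01  3.910e+01] rot tool x in lid [ 0.001  0.    -1.   ] z [0.101 0.995 0.   ]
6.4 [-4.87  0.72  1.6 ] [ 0.15  0.82 -0.09] 0.030094629291839887 az 70.5
```

View pics/wrist6.png

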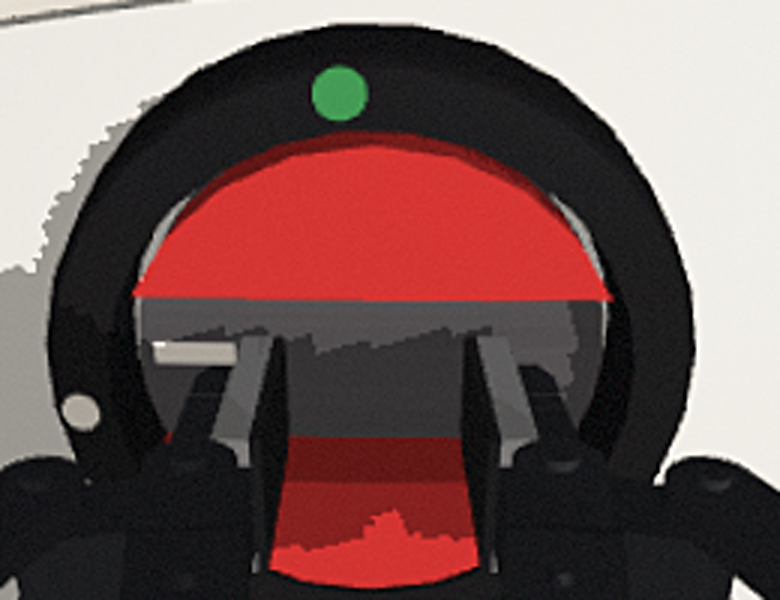

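View pics/side6.png

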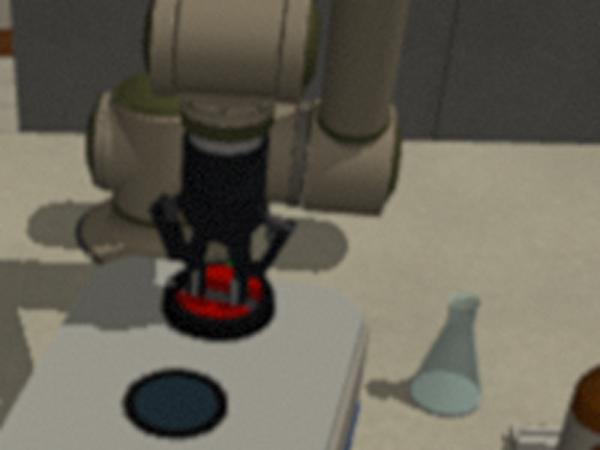

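Request:
{"fn": "drive_tool", "kwargs": {
  "targets": [
    [[0,0.06,0,0,0,0,-0.3],[0.1,0.03,0,0,0,0,-0.3],[0.1,0.02,0,0,0,0,-0.3],[0.08,0,0,0,0,0,-0.3],[0,0,0,0,0,0,-0.3]]
  ]
}}

```text
time_s: 7.0
position: [0.4848, 0.0665, 0.1993]
tool_rot: [[0.007, -0.942, 0.334], [-0.001, 0.334, 0.943], [-1.0, -0.007, 0.001]]
ft_force: [-4.1, -0.6, 23.2]
grip_width: 0.0299
```

```bash
python3 -c "
from look import *; look('7',('wrist',),ang=0)"
```

```text
TCP in lid frame mm [-271.8    0.6   27.3] rot tool x in lid [ 0.007  0.    -1.   ] z [0.101 0.995 0.001]
7.0 [-4.12 -0.57 23.19] [-0.16  0.79 -0.01] 0.02985298365895046 az 70.5
```

View pics/wrist7.png

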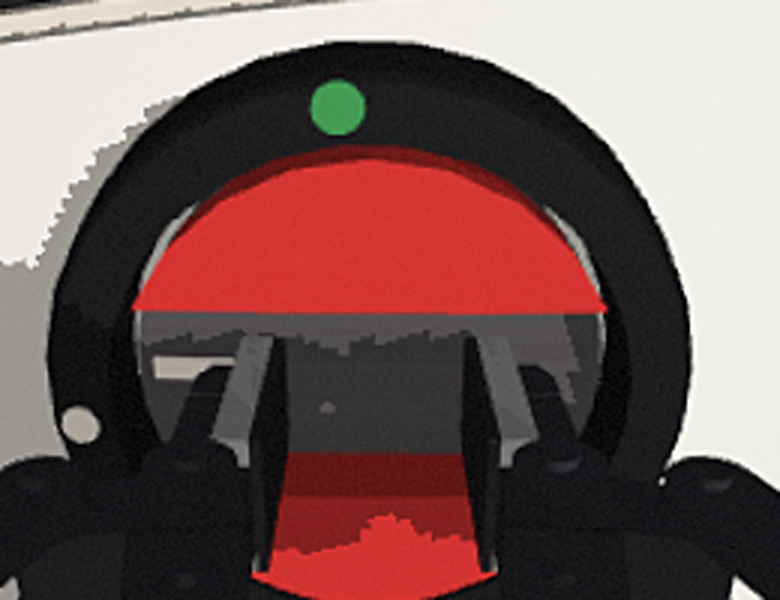

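```bash
cat > wh.py <<'E'
from plan2 import *
from rig import *
from scipy.optimize import least_squares
def headfix(q,obs,p):
    K=np.array([[q['fx'],0,q['cx']],[0,q['fy'],q['cy']],[0,0,1.]],float)
    rv=np.array(list(q['rvec'])).reshape(3,1).copy(); tv=np.array(list(q['tvec'])).reshape(3,1).copy()
    pw=lambda P: cv2.fisheye.projectPoints(np.ascontiguousarray(np.atleast_2d(P).reshape(-1,1,3).astype(float)),rv,tv,K,np.zeros(4))[0][:,0]
    f=lambda d: np.ravel([pw(lid(p,c)+Rz(p[2])@np.r_[d[0],d[1],d[2]])[0]-np.array(u) for u,c in obs])
    s=least_squares(f,np.zeros(3)); print('shift mm (centrifuge axes)',(s.x*1e3).round(1),'res',s.fun.round(2),'raw',f(np.zeros(3)).round(1))
E
python3 -c "
from wh import *
q=get_image('wrist'); p=np.load('p.npy')
for a in (0,.02):
  p[3]=a
  headfix(q,[((227.3,271.3),(-.275,-.0485,.041)),((312.3,165.7),(-.3235,0,.041))],p)
for n in ['side','top']:
  r=get_image(n); cv2.imwrite('pics/'+n+'8.png',r['image'][:,:,::-1])
  a=r['image'][110:260,250:450] if n=='side' else r['image'][140:290,190:390]
  cv2.imwrite('pics/'+n+'8z.png',cv2.resize(a[:,:,::-1],None,fx=4,fy=4,interpolation=cv2.INTER_CUBIC))
"
```

```text
shift mm (centrifuge axes) [ 2.1  0.3 -3. ] res [ 0.33  0.26 -0.28 -0.23] raw [-2.9 -0.5 -1.9 -3.8]
shift mm (centrifuge axes) [ 1.   0.4 -8.1] res [ 0.25  0.2  -0.21 -0.17] raw [-5.6  6.7 -2.3  1.1]
```

View pics/side8z.png

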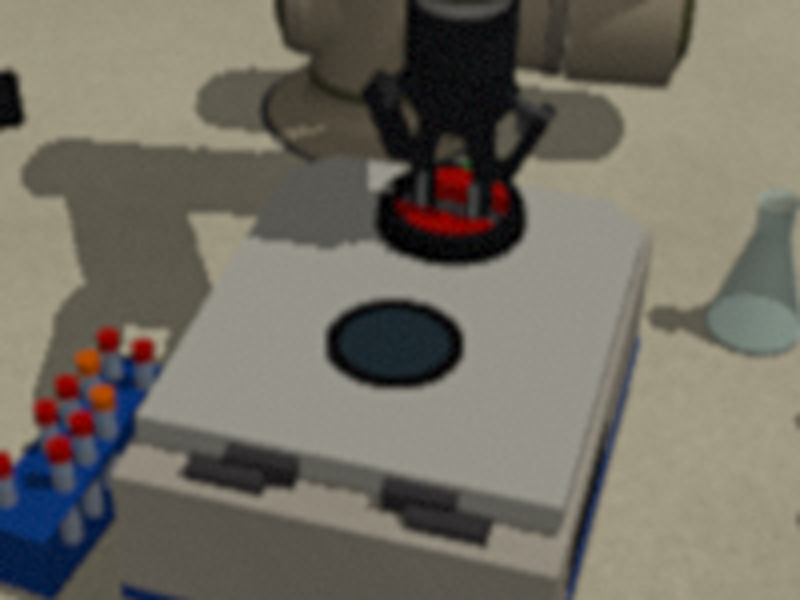

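View pics/top8z.png

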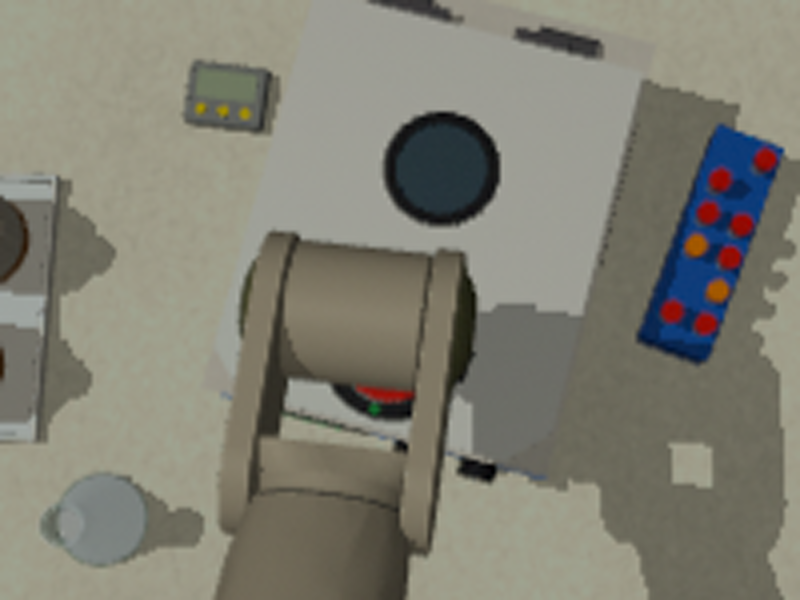

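Request:
{"fn": "drive_tool", "kwargs": {
  "targets": [
    [[0,0,0,0.12,0,0,-0.3],[0,0,0,0.12,0,0,-0.3],[0,0,0,0.12,0,0,-0.3],[0,0,0,0.12,0,0,-0.3],[0,0,0,0,0,0,-0.3]]
  ]
}}

```text
time_s: 7.7
position: [0.4844, 0.0652, 0.1993]
tool_rot: [[0.006, -0.679, 0.734], [-0.004, 0.734, 0.679], [-1.0, -0.007, 0.001]]
ft_force: [-7.2, -8.0, 22.6]
grip_width: 0.0301
```

```bash
python3 -c "
from look import *; look('9',('wrist','side'),ang=0)"
```

```text
TCP in lid frame mm [-271.8   -0.7   27.3] rot tool x in lid [ 0.006 -0.003 -1.   ] z [0.552 0.834 0.001]
7.7 [-7.18 -8.05 22.59] [-1.44  1.26 -0.03] 0.030106766906321344 az 42.8
```

View pics/wrist9.png

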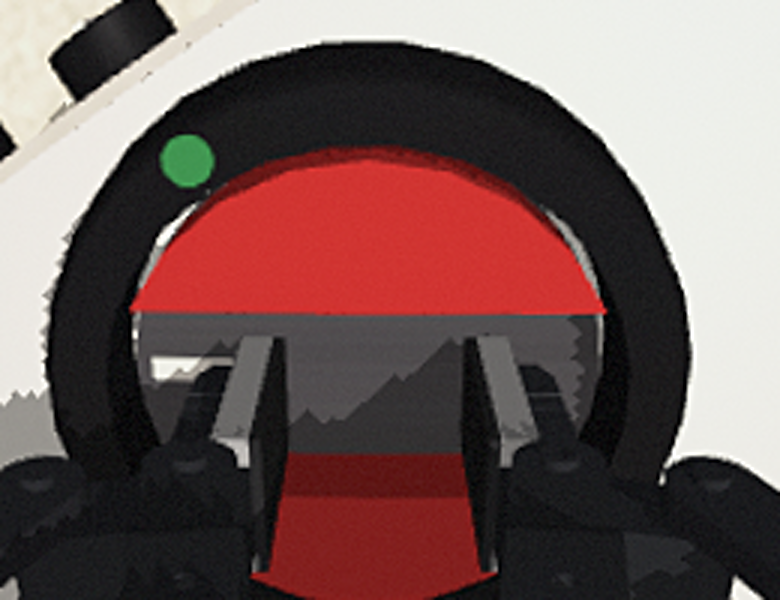

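Request:
{"fn": "drive_tool", "kwargs": {
  "targets": [
    [[0,0,0,0.13,0,0,-0.3],[0,0,0,0.13,0,0,-0.3],[0,0,0,0.13,0,0,-0.3],[0,0,0,0.13,0,0,-0.3],[0,0,0,0,0,0,-0.3]]
  ]
}}

```text
time_s: 8.3
position: [0.4834, 0.0644, 0.1993]
tool_rot: [[0.003, -0.224, 0.975], [-0.006, 0.975, 0.224], [-1.0, -0.007, 0.001]]
ft_force: [-11.1, -12.3, 26.4]
grip_width: 0.03
```

Request:
{"fn": "drive_tool", "kwargs": {
  "targets": [
    [[0,0,0,0.13,0,0,-0.3],[0,0,0,0.13,0,0,-0.3],[0,0,0,0.13,0,0,-0.3],[0,0,0,0.05,0,0,-0.3],[0,0,0,0,0,0,-0.3]]
  ]
}}

```text
time_s: 8.8
position: [0.4826, 0.0642, 0.1993]
tool_rot: [[0.001, 0.21, 0.978], [-0.007, 0.978, -0.21], [-1.0, -0.006, 0.002]]
ft_force: [-15.2, -14.3, 28.2]
grip_width: 0.0297
```

```bash
python3 -c "
from look import *; look('10',('wrist','side'),ang=0)"
```

```text
TCP in lid frame mm [-273.4   -2.1   27.3] rot tool x in lid [ 0.002 -0.006 -1.   ] z [1.    0.028 0.002]
8.8 [-15.17 -14.26  28.23] [-2.46  2.95  0.14] 0.02969922910726024 az -12.1
```

View pics/wrist10.png

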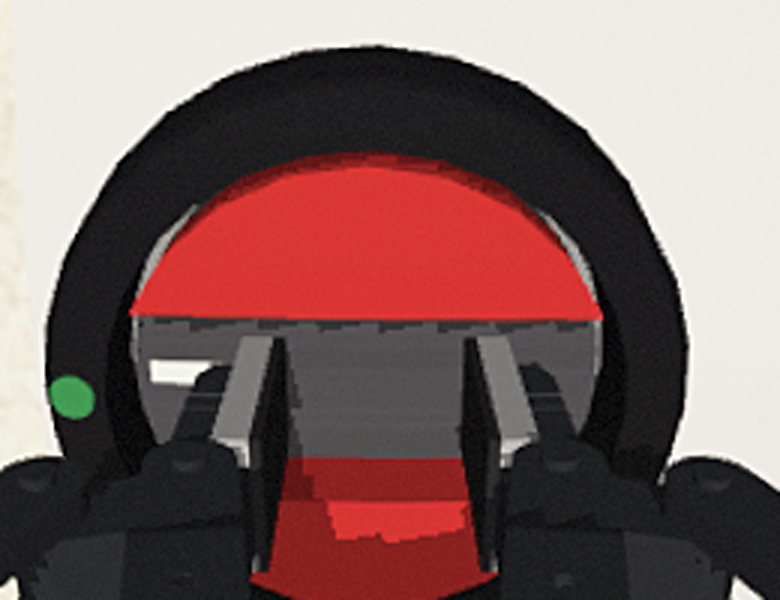

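Request:
{"fn": "drive_tool", "kwargs": {
  "targets": [
    [[0,0,0,0.06,0,0,-0.3],[0,0,0,0.06,0,0,-0.3],[0,0,0,0,0,0,-0.3]]
  ]
}}

```text
time_s: 9.2
position: [0.484, 0.0655, 0.1993]
tool_rot: [[0.005, 0.326, 0.945], [-0.003, 0.945, -0.326], [-1.0, -0.002, 0.005]]
ft_force: [-8.3, -5.7, 24.7]
grip_width: 0.0295
```

```bash
python3 -c "
from look import *; look('11',('wrist',),ang=0)"
```

```text
TCP in lid frame mm [-272.3   -0.5   27.3] rot tool x in lid [ 0.005 -0.002 -1.   ] z [ 0.996 -0.092  0.005]
9.2 [-8.3  -5.68 24.73] [-1.    1.63  0.11] 0.0295097851041397 az -19.0
```

View pics/wrist11.png

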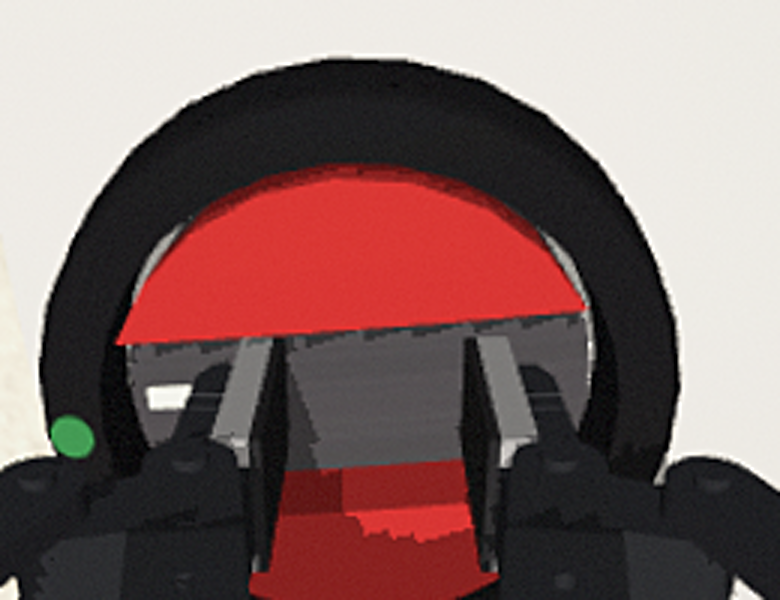

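Request:
{"fn": "drive_tool", "kwargs": {
  "targets": [
    [[0,0,0,0.05,0,0,-0.3],[0,0,0,0.05,0,0,-0.3],[0,0,0,0,0,0,-0.3]]
  ]
}}

```text
time_s: 9.55
position: [0.4847, 0.0659, 0.1993]
tool_rot: [[0.006, 0.418, 0.908], [-0.002, 0.908, -0.418], [-1.0, 0.0, 0.007]]
ft_force: [-4.5, -3.5, 22.1]
grip_width: 0.03
```

```bash
python3 -c "
from look import *; look('12',('wrist',),ang=0)"
```

```text
TCP in lid frame mm [-271.7   -0.    27.3] rot tool x in lid [ 0.007 -0.001 -1.   ] z [ 0.982 -0.19   0.007]
9.55 [-4.53 -3.54 22.1 ] [-0.62  1.06  0.11] 0.030038284249388664 az -24.7
```

View pics/wrist12.png

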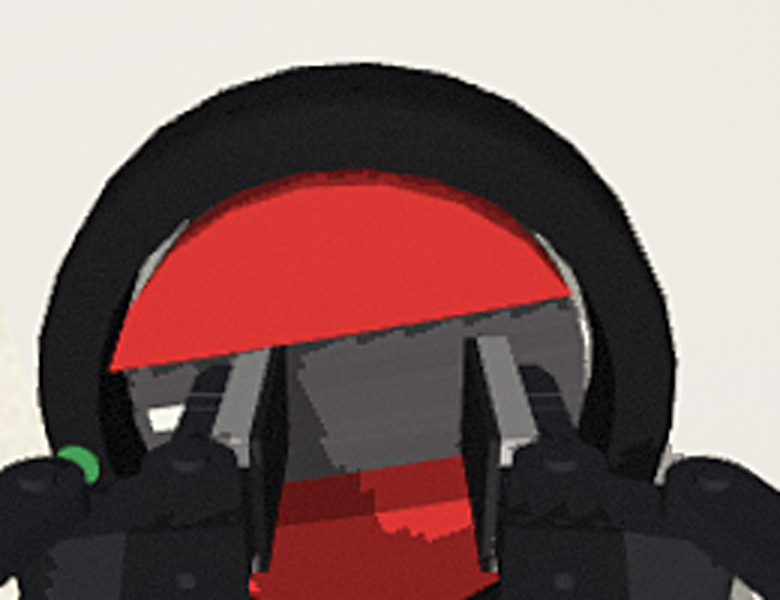

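Request:
{"fn": "drive_tool", "kwargs": {
  "targets": [
    [[0,0,0,0.05,0,0,-0.3],[0,0,0,0.02,0,0,-0.3],[0,0,0,0,0,0,-0.3]]
  ]
}}

```text
time_s: 9.9
position: [0.4849, 0.0658, 0.1993]
tool_rot: [[0.007, 0.48, 0.877], [-0.003, 0.877, -0.48], [-1.0, 0.001, 0.007]]
ft_force: [-3.4, -3.6, 22.5]
grip_width: 0.0295
```

```bash
python3 -c "
from look import *; look('13',('wrist',),ang=0)"
```

```text
TCP in lid frame mm [-271.5    0.    27.3] rot tool x in lid [ 0.007 -0.001 -1.   ] z [ 0.966 -0.258  0.007]
9.9 [-3.44 -3.6  22.46] [-0.71  0.95  0.07] 0.029484365286375856 az -28.7
```

View pics/wrist13.png

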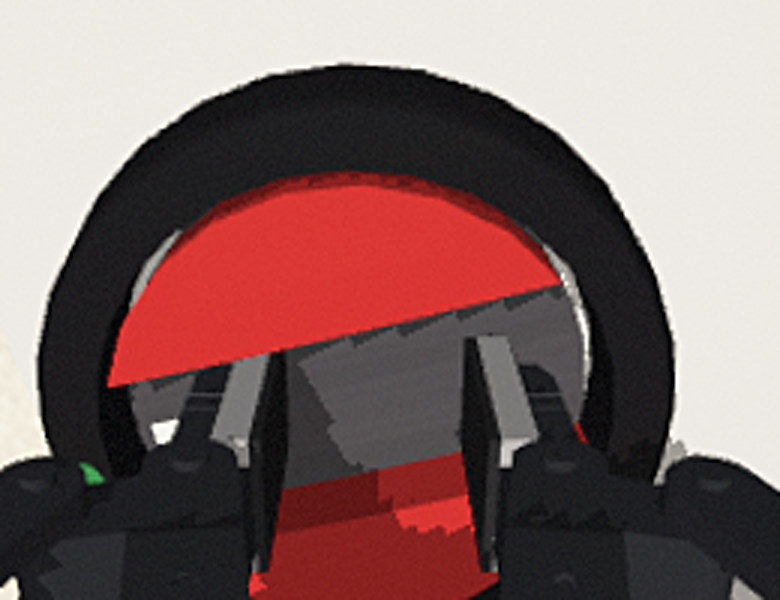

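Request:
{"fn": "drive_tool", "kwargs": {
  "targets": [
    [[0,0,0,0.04,0,0,-0.3],[0,0,0,0.03,0,0,-0.3],[0,0,0,0,0,0,-0.3]]
  ]
}}

```text
time_s: 10.25
position: [0.485, 0.066, 0.1993]
tool_rot: [[0.007, 0.539, 0.842], [-0.002, 0.842, -0.539], [-1.0, 0.002, 0.007]]
ft_force: [-2.9, -3.7, 21.3]
grip_width: 0.0297
```

```bash
python3 -c "
from look import *; look('14',('wrist',),ang=0)"
```

```text
TCP in lid frame mm [-2.715e+02  1.000e-01  2.730e+01] rot tool x in lid [ 0.007 -0.001 -1.   ] z [ 0.946 -0.324  0.007]
10.25 [-2.86 -3.69 21.29] [-0.53  0.79  0.57] 0.02966766520740461 az -32.6
```

View pics/wrist14.png

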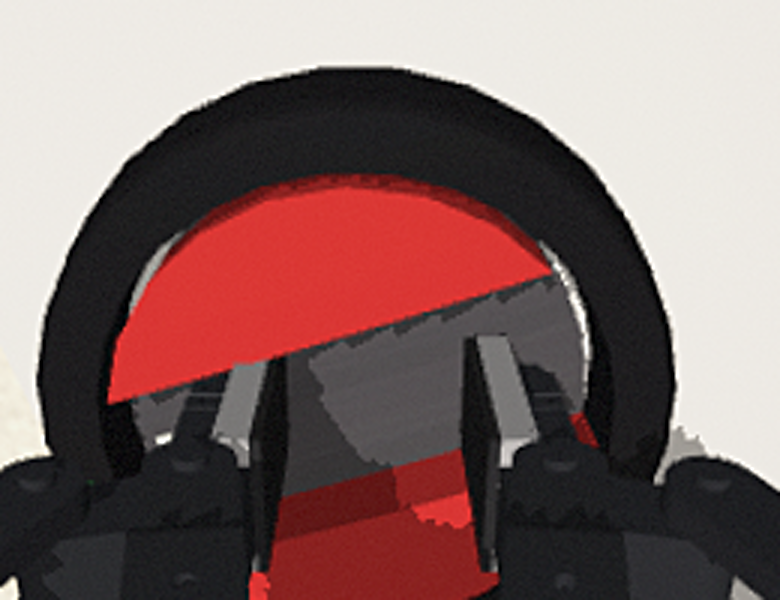

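Request:
{"fn": "drive_tool", "kwargs": {
  "targets": [
    [[-0.03,0,0,0,0,0,-0.3],[0,0,0,-0.04,0,0,-0.3],[0,0,0,0,0,0,-0.3]]
  ]
}}

```text
time_s: 10.6
position: [0.485, 0.0662, 0.1995]
tool_rot: [[0.006, 0.505, 0.863], [-0.001, 0.863, -0.505], [-1.0, 0.002, 0.006]]
ft_force: [1.7, -3.0, 9.6]
grip_width: 0.0295
```

```bash
python3 -c "
from look import *; look('15',('wrist',),ang=0)"
```

```text
TCP in lid frame mm [-271.5    0.4   27.5] rot tool x in lid [ 0.006  0.    -1.   ] z [ 0.958 -0.285  0.006]
10.6 [ 1.74 -3.01  9.59] [-0.35 -0.   -0.01] 0.029480577884412072 az -30.3
```

Request:
{"fn": "drive_tool", "kwargs": {
  "targets": [
    [[-0.03,0,0,0,0,0,-0.3],[-0.02,0,0,0,0,0,-0.3],[0,0,0,-0.07,0,0,-0.3],[0,0,0,-0.07,0,0,-0.3],[0,0,0,0,0,0,-0.3]]
  ]
}}

```text
time_s: 11.15
position: [0.4838, 0.067, 0.2008]
tool_rot: [[0.002, 0.38, 0.925], [0.0, 0.925, -0.38], [-1.0, 0.001, 0.002]]
ft_force: [0.6, 1.0, 1.7]
grip_width: 0.0299
```

```bash
python3 -c "
from look import *; look('16',('wrist',),ang=0)"
```

```text
TCP in lid frame mm [-272.9    0.9   28.8] rot tool x in lid [ 0.002  0.001 -1.   ] z [ 0.989 -0.149  0.002]
11.15 [0.64 0.96 1.73] [ 0.12  0.03 -0.  ] 0.029864429136304604 az -22.3
```

View pics/wrist16.png

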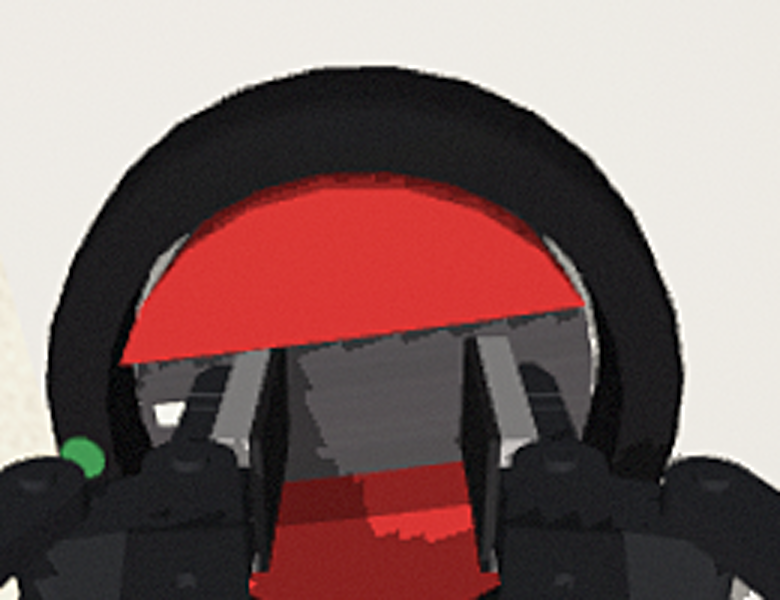

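Request:
{"fn": "drive_tool", "kwargs": {
  "targets": [
    [[-0.1,0,0,-0.05,0,0,-0.3],[-0.2,0,0,0,0,0,-0.3],[-0.6,0,0,0,0,0,-0.3],[-0.8,0,0,0,0,0,-0.3],[-0.8,0,0,0,0,0,-0.3]]
  ]
}}

```text
time_s: 11.7
position: [0.483, 0.0668, 0.3277]
tool_rot: [[0.002, 0.336, 0.942], [-0.0, 0.942, -0.336], [-1.0, 0.0, 0.002]]
ft_force: [0.4, -0.7, -0.1]
grip_width: 0.03
```

Request:
{"fn": "drive_tool", "kwargs": {
  "targets": [
    [[0,0.8,0,0,0,0,-0.3],[0,0.8,0,0,0,0,-0.3],[0,0.8,0,0,0,0,-0.3],[0,0.8,0,0,0,0,-0.3],[0,0,0,0,0,0,-0.3]]
  ]
}}

```text
time_s: 12.2
position: [0.5372, 0.2211, 0.3252]
tool_rot: [[0.001, 0.332, 0.943], [0.0, 0.943, -0.332], [-1.0, 0.0, 0.001]]
ft_force: [0.6, -0.4, -0.6]
grip_width: 0.0299
```

```bash
python3 -c "
from look import *; look('17',('side','top'),ang=0)
q=get_image('wrist');cv2.imwrite('pics/wrist17.png',q['image'][:,:,::-1])
q=get_image('top');cv2.imwrite('pics/top17f.png',q['image'][:,:,::-1])
q=get_image('side');cv2.imwrite('pics/side17f.png',q['image'][:,:,::-1])
a=q['image'][110:260,250:450]
cv2.imwrite('pics/side17z.png',cv2.resize(a[:,:,::-1],None,fx=4,fy=4,interpolation=cv2.INTER_CUBIC))
a=cv2.imread('pics/side8.png').astype(int)
"
```

```text
TCP in lid frame mm [-257.6  163.3  153.2] rot tool x in lid [ 0.001  0.    -1.   ] z [ 0.995 -0.098  0.001]
12.2 [ 0.59 -0.37 -0.63] [-0.03  0.02  0.06] 0.02985584002779522 az -19.4
```

View pics/top17.png

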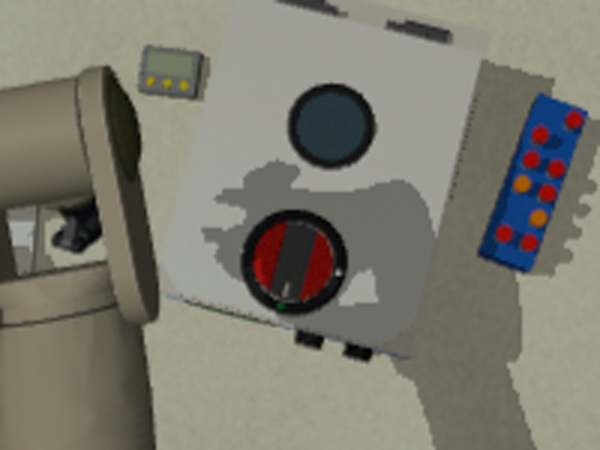

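View pics/side17z.png

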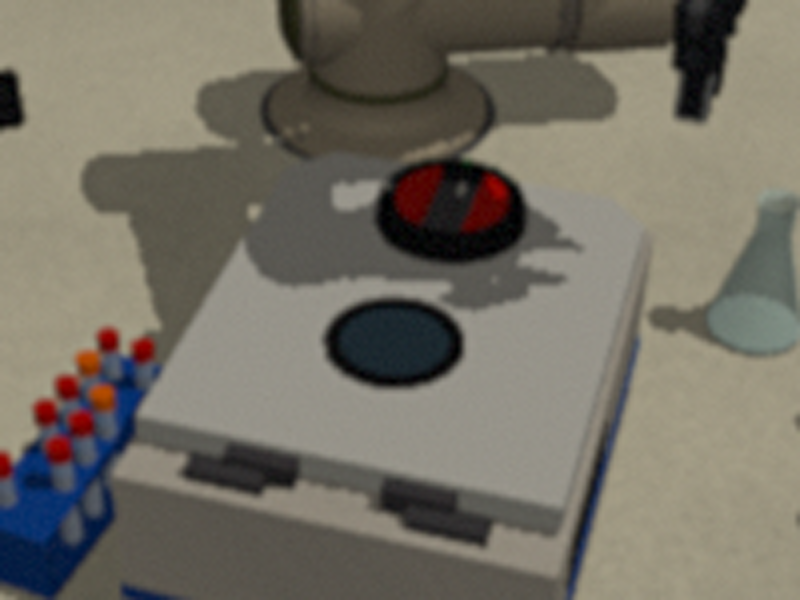

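View pics/wrist17.png

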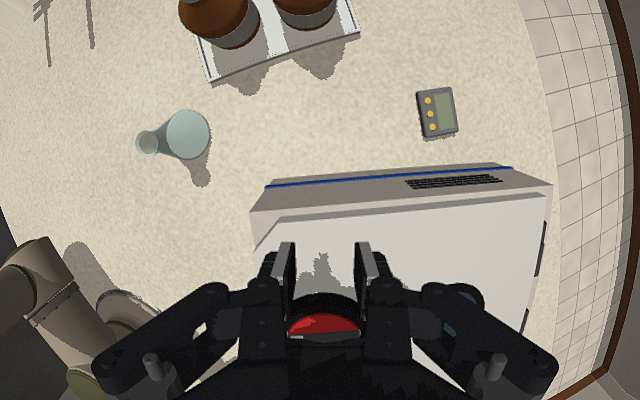

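```bash
python3 -c "
import cv2,numpy as np
a=cv2.imread('pics/side0.png');b=cv2.imread('pics/side17f.png')
for n,(x0,x1,y0,y1) in dict(timer=(405,440,260,290),flask=(425,455,155,200),rack=(240,275,205,260),wash=(210,238,155,208),beaker=(180,206,185,222),bottles=(465,530,170,260)).items():
    print(n,np.abs(a[y0:y1,x0:x1].astype(int)-b[y0:y1,x0:x1]).mean().round(2))
from rig import *
close_job(); print(observe()['time_s'])
"
```

```text
timer 2.81
flask 8.68
rack 3.73
wash 3.09
beaker 2.94
bottles 2.97
the job is handed in; nothing more can be done
the job is handed in; nothing more can be done
```

The lid is shut and the latch is turned clockwise to its stop. The lid stayed down after I withdrew the fingers, and I handed the job in at about 12.5 s of the 40 s allowed.

**What I did**
- **Entering the slot:** I set the fingers, about 30 mm apart, into the slot with the tool tilted to match the open lid.
- **Closing the lid:** I swung the lid down along its hinge arc until about 23 N showed it was on its stop.
- **Turning the latch:** I turned it clockwise with the lid held down. The latch stood at about 0.1 rad at the start, not exactly 0.
- **Letting go:** I eased off the turn and the press before lifting, so the fingers would not drag the latch or the lid.

**Last checks**
- **Latch:** The turning moment rose to 0.57 N m, well above the 0.1 N m needed to turn it. In the pictures after withdrawing, the white pointer sits at the green dot with the slot running front to back.
- **Lid:** It looks flat and in the same place in the side picture after letting go as while I held it down.
- **Force and reach:** The highest press I read was about 28 N, and the arm now stands clear of everything.
- **Surroundings:** In the side picture the timer, rack, wash bottle, beaker and bottles showed only small differences from the start. The patch around the flask differed more (8.7 against about 3). By eye the flask is in the same place, so I put this down to the lid's changed shadow, but I did not measure it further.

One measurement disagreed: the wrist camera put the latch head 2 to 3 mm further back and lower than the fixed cameras did. I corrected for the sideways part before entering the slot.

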